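# Lock the spindle nut of a bench mixer with its cross pin

### The arm

A 6-joint arm with a two-finger parallel gripper is mounted at the origin on the work surface. World frame = base frame: x ahead of the robot, y to its left, z up, the work surface at z = 0. Lengths are in m, angles in rad, forces in N, time in s.
With the tool pointing down it reaches from about 0.375 to 0.9 m from the base axis. Payload 3.1 kg.
Tool frame: the origin (TCP) lies midway between the tips of the shut fingers; the grasp point (between the pads) lies 19 mm behind it; x points along the fingers, z is the direction in which the jaws open and shut, and the axes are right-handed (so a half turn about x gives the same grasp; the last joint's range is limited). The gripper opens to 85 mm and grips with 20 to 120 N. Pads are 22 mm wide; open, the fingers measure 114 mm over their backs; the gripper's body (76 mm by 85 mm) begins 54 mm behind the grasp point. The pads swing forward as they close: fully open they stand 13 mm farther back than shut.
Start: joints at [-1.393, 0.527, 1.433, -0, 1.181, -0.178], TCP at [0.218, -0.586, 0.231] pointing down, gripper open.
Joint ranges: [-3.08, 3.08], [-0.75, 2.2], [0.22, 2.44], [-1.43, 4.57], [0, 2.65], [-2.85, 2.85]. Speed limits (rad/s): [2.79, 2.79, 3.14, 3.14, 3.14, 3.14].

### API

Orientations are given as a unit quaternion [x, y, z, w].
In Python, from station import status, snapshot, camera_params, ticket gives the robot as it stands.
- The arm moves only by the tool arm_command, never from a script. Its argument "series" is a list that holds one entry, the list of rows, each a list of 4 numbers: the shift along the tool's x, y, z in mm, then the turn about the tool's x in rad. A call has 1 to 10 rows; each row shifts and turns the commanded pose from where the row before left it, along the tool's axes as they then stand; what a row does not reach is not made up. A row lasts 1/10 s, in which the tool goes at most 50 mm and 8.59 degrees, less where a joint would pass 70% of its speed; a pose out of reach is approached as far as the arm can. A call is refused whole if a number of a shift passes 50 or a number of a turn 0.15, either way. A call with a gripper value outside its range is refused whole. "jaw" is the opening in per cent of the stroke, from 0 (shut) to 100 (fully open), set as the call begins (left out, the last holds). The fingers move at their own pace and stop on an object; "force" is the grip in N (left out, the last holds). Time passes only in rows, so rows that do not move let the fingers close. It gives the time, the measured TCP pose, the force and the opening at its end, in the units of the state.
- status.sense(): the state, without advancing time (a new reading comes with each control period).
- snapshot(name): name is "scene" or "side" or "wrist"; returns the picture (480x640x3 uint8, red, green, blue); there is no depth.
- camera_params(name): a dict with "fovy" (degrees; the focal length in pixels is half the picture's height over the tangent of half this angle, whatever the lens; pixels are square), "cx", "cy" (the principal point, pixels), "extrinsics" (4x4, takes a point from camera to world coordinates); the wrist camera has in their place "mount" (4x4, takes a point from camera to tool coordinates, whose origin is the TCP and whose axes are the tool frame's). Camera axes: x right, y down, z forward; pixel columns grow to the right and rows downward; lengths in m; the calibration is good to about 2 mm. The wrist camera is an equidistant fisheye: a pixel r from the principal point sees the ray r / f radians off the axis. A picture is of the moment at which its call begins: read the wrist's pose just before it. camera_params takes no time and is no camera call.
- ticket.sign_off(): hands the job in, once; it reports no verdict.
The state is a dict: "t": time; "q": joint angles; "qd": joint speeds; "tau": joint torques, N m; "tcp_pos": TCP position; "tool_rot": TCP orientation; "force": force on the tool from outside, world axes, zero at the start; "ft_torque": the same for the moment, N m; "finger_gap": opening from 0.0 (shut) to 1.0 (fully open).
Only numpy, scipy, OpenCV 4.12 (cv2) and the standard library are available. Lean on these libraries where they do the work, as an engineer would, in place of code of your own. Each camera call takes 0.05 s, during which the arm holds its last target. There are 200 camera calls.

### The job

On the bench mixer drive, tighten the castle nut clockwise until you feel it pull up snug on its washer, then carry on tightening only as far as the first slot that lines up with the spindle's cross hole; do not go past that slot and back. Then slide the locking pin gently, never forcing it, through the slots and the cross hole until its collar sits against the nut, let go of it, and leave the other things on the bench where they are.

Things in the scene. Friction and masses are not known exactly. Their poses are not given: they have to be found in the camera images.
- unit: Bench mixer drive, fixed to the bench: cream housing 125 (x) by 180 (y) by 60 mm high (the -x face is the front, with a black display and a knob), on it a round aluminium hub disc (80 mm wide, top 70 mm above the bench) and in the middle a fixed steel spindle, 21 mm thick, up to 116 mm. Origin: centre of the underside, on the spindle's axis; z up.
- hole (a point): Centre of the spindle's cross hole, on the spindle's axis, 103.5 mm above the bench. The hole runs level along the unit's x axis (this point has the unit's axes), is 8 mm wide and 7 mm high, and the pin may come in from either side.
- nut: Plain steel castle nut on the spindle, origin on the axis at its underside, 74 mm above the bench, z up. Hexagon 40 mm across flats, 74 to 100 mm above the bench; above it a crown 39 mm wide, 100 to 110 mm, with six open-topped slots 7.6 mm wide, one over the middle of each flat. It turns about z only (does not rise or sink) and stays where left; clockwise from above tightens.
- slot_a (a point): Point in the mouth of one of the nut's six slots, 19 mm from the spindle's axis, 103.5 mm above the bench; its x axis is the nut's own and points outward through that slot, at right angles to the flat below it. The six slots are alike and repeat every 60 degrees.
- slot_b (a point): The same for the next slot, 60 degrees counterclockwise (from above) of slot a; x points out through it.
- slot_c (a point): The same for the slot 120 degrees counterclockwise of slot a. The other three slots lie opposite a, b and c.
- seat (a point): Point on the spindle's axis, 74 mm above the bench, where the nut sits on its washer (52 mm wide, 4 mm thick). The nut starts loose: it turns against 0.05 N m and the washer stands still. After 0.25 to 2.3 rad of tightening it is snug, at an unmarked place that differs each time; from there it drags the washer round and the moment jumps to 0.55 N m and stays so.
- tang (a point): Small tang on the washer's rim, 27.5 mm from the spindle's axis, 72 mm above the bench. It stands still until the nut is snug, then turns with it. Where it starts tells nothing of where the nut gets snug.
- past (a point): Middle of the spindle's top end, 116 mm above the bench; its x axis lies 0.325 rad clockwise of the hole's, where the slot comes if the nut is turned too far. The first slot to line up with the hole comes 0.2 to 0.8 rad after snug. One or two others may pass the hole while the nut is still loose: they do not count.
- pin: Loose steel pin lying level on the bench beside the unit. Shaft 5 mm thick, 48 mm long, round tip, along the pin's +x from the collar's shoulder, its axis 11 mm above the underside. Behind the shoulder a collar 12 mm thick and 12 mm long, then (x -38 to -12 mm) a grip block 26 (x) by 12 (y) by 22 mm (z). Origin: below the shoulder, at the underside. 50 to 100 g.
- mid (a point): Point on the pin's shaft axis, 19 mm ahead of the collar's shoulder; it lies at the centre of the cross hole when the pin is fully home, with the shoulder against the nut's crown, 19 to 20 mm from the spindle's axis.
- beaker: Bystander: clear plastic beaker, 72 mm wide, 95 mm high, standing on the bench on the other side of the unit from the pin. Origin: centre of its underside.
- meter: Bystander: blue hand-held meter, 170 by 85 by 37 mm, lying on the bench beyond the unit. Origin: centre of its underside.
- bottle: Bystander: white bottle, 54 mm wide, 120 mm high, standing on the bench beyond the unit. Origin: centre of its underside.
Not all that is in view belongs to the job. Of the things that look like the unit, take the one that is farthest to the robot's left at the start. Of the things that look like the pin, the smaller one is meant.

How it is judged:
On the way:
1. the nut is snug and stands at the first slot that lines up with the cross hole (angle between the x axis of any of slot_a, slot_b, slot_c and the x axis of unit, either way round below 0.12 rad and distance of tang from where it was at the start of the episode between 0.003 and 0.027 m and angular speed of nut below 0.15 rad/s), for 0.3 s.
At the end, for the whole second after the job is handed in: Nut at the first slot after snug that lines up with the cross hole (within 7 degrees; tang moved 3 to 27 mm with it); pin through slots and hole along the hole's axis (within 8.5 degrees), its mid point within 3.5 mm of the hole's centre, released and at rest (angle between the x axis of any of slot_a, slot_b, slot_c and the x axis of unit, either way round below 0.12 rad and distance of tang from where it was at the start of the episode between 0.003 and 0.027 m and distance between mid and hole below 0.0035 m and angle between the x axis of pin and the x axis of unit, either way round below 0.15 rad and linear speed of pin below 0.01 m/s); the robot touches nothing.
It fails at once if the snug nut is turned more than about 12 degrees past the first slot that lines up (distance of tang from where it was at the start of the episode above 0.028 m or (distance of tang from where it was at the start of the episode above 0.0065 m and angle between the x axis of any of slot_a, slot_b, slot_c and the x axis of past, either way round below 0.12 rad)).
It fails at once if the pin is forced: more than 20 N between pin and nut or pin and unit (contact force between pin and nut above 20 N or contact force between pin and unit above 20 N).
It fails at once if a bystander is moved by more than 25 mm (distance of any of beaker, meter, bottle from where it was at the start of the episode above 0.025 m).
It also fails if it takes over 72 s, if anything falls off the work surface, if the arm or the gripper's body presses on something with over 40 N, if the wrist force passes 120 N, or if a joint passes its speed limit or range.

## Working session

There is one attempt and no reset: what is moved stays moved. The work goes in short steps, Python scripts to look and compute and a tool call to move; the robot and the scene stay as the last step left them, time stands still between calls to the robot, and variables do not carry over. Pictures are saved under pics/ and viewed, about 8 in all and at most 12, crops included, and the job is handed in when it is done.

Besides the shell and the picture viewer there is one more tool, called after "Emit:" by a JSON object that holds its "name" and its "arguments", one argument or row to a line. arm_command: Moves the arm, as the interface text tells. Its arguments: {"type":"object","properties":{"series":{"type":"array"},"jaw":{"type":"number"},"force":{"type":"number"}},"required":["series"]}

```bash
ls; mkdir -p pics
python3 - <<'E'
from station import status, snapshot, camera_params
import cv2,numpy as np
s=status.sense();print({k:np.round(v,3).tolist() for k,v in s.items()})
a=snapshot("scene");b=snapshot("side");c=snapshot("wrist")
for n,i in zip(("scene","side","wrist"),(a,b,c)):
    cv2.imwrite(f"pics/{n}0.png",i[:,:,::-1]); p=camera_params(n);print(n,{k:np.round(v,4).tolist() for k,v in p.items()})
E
```

```text
pics
{'t': 0.0, 'q': [-1.394, 0.528, 1.434, 0.0, 1.181, -0.179], 'qd': [0.002, 0.001, -0.001, 0.001, -0.003, 0.002], 'tau': [-0.0, -44.235, -17.803, -0.0, 0.008, 0.0], 'tcp_pos': [0.218, -0.585, 0.23], 'tool_rot': [0.404, 0.581, -0.403, 0.58], 'force': [-0.443, -0.054, 0.766], 'ft_torque': [0.009, 0.022, -0.01], 'finger_gap': 1.0}
scene {'fovy': 53.0706, 'cx': 326.4388, 'cy': 243.1493, 'extrinsics': [[-0.4198, 0.5839, -0.6949, 1.2762], [0.9074, 0.2884, -0.3058, 0.28], [0.0218, -0.7589, -0.6509, 0.7599], [0.0, 0.0, 0.0, 1.0]]}
side {'fovy': 49.302, 'cx': 319.8935, 'cy': 232.5615, 'extrinsics': [[-0.881, -0.3297, 0.3394, 0.2527], [-0.4732, 0.6174, -0.6284, 0.5245], [-0.0024, -0.7142, -0.6999, 0.7431], [0.0, 0.0, 0.0, 1.0]]}
wrist {'fovy': 65.7065, 'cx': 320.1676, 'cy': 235.1721, 'mount': [[-0.0005, -0.2962, 0.9551, -0.143], [-0.0001, -0.9551, -0.2962, 0.0744], [1.0, -0.0003, 0.0005, 0.0003], [0.0, 0.0, 0.0, 1.0]]}
```

View pics/scene0.png

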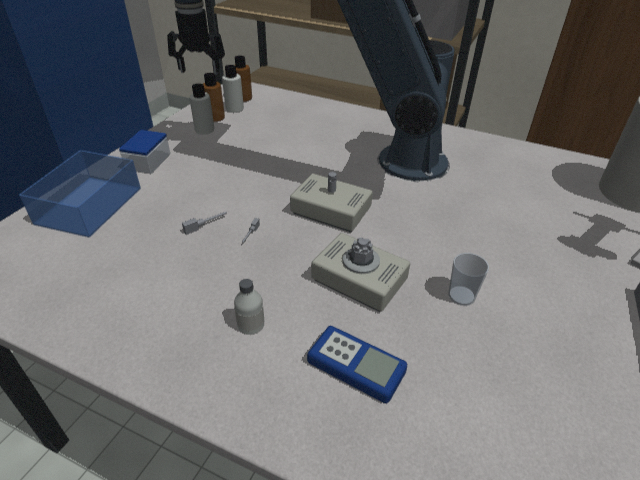

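View pics/side0.png

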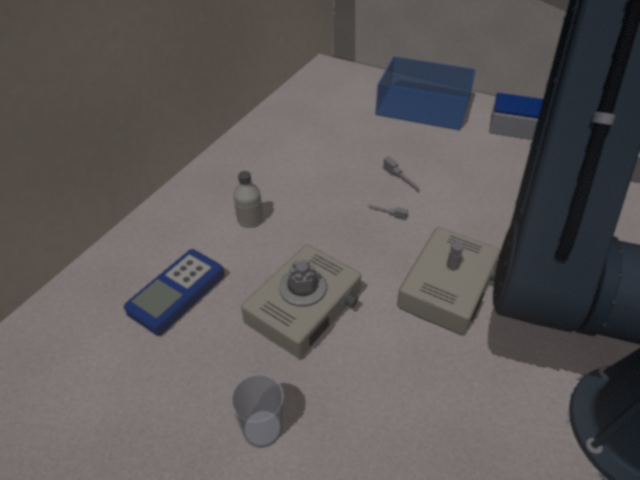

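The scene picture shows two unit-like boxes, at (332,200) with a bare spindle and at (361,270) with the nut. It also shows two pin-like things: a larger one at (205,222) and a smaller one at (251,230). In the side picture these are at (450,280), (300,300), (400,175) and (390,210).

```bash
cat > h.py <<'E'
import numpy as np,cv2
from station import status,snapshot,camera_params
from scipy.spatial.transform import Rotation as R
def ray(cam,u,v):
    p=camera_params(cam);f=240/np.tan(np.radians(p['fovy']/2))
    d=np.array([(u-p['cx'])/f,(v-p['cy'])/f,1.]);T=np.array(p['extrinsics'])
    return T[:3,3],T[:3,:3]@d
def onz(cam,u,v,z):
    o,d=ray(cam,u,v);return o+d*(z-o[2])/d[2]
def proj(cam,P):
    p=camera_params(cam);f=240/np.tan(np.radians(p['fovy']/2));T=np.array(p['extrinsics'])
    c=(np.asarray(P)-T[:3,3])@T[:3,:3];return np.c_[p['cx']+f*c[:,0]/c[:,2],p['cy']+f*c[:,1]/c[:,2]]
def wT(s):
    T=np.eye(4);T[:3,:3]=R.from_quat(s['tool_rot']).as_matrix();T[:3,3]=s['tcp_pos'];return T@np.array(camera_params('wrist')['mount'])
def wonz(s,u,v,z):
    p=camera_params('wrist');f=240/np.tan(np.radians(p['fovy']/2));x,y=u-p['cx'],v-p['cy'];r=np.hypot(x,y);th=r/f
    d=np.array([np.sin(th)*x/r,np.sin(th)*y/r,np.cos(th)]);T=wT(s);d=T[:3,:3]@d;return T[:3,3]+d*(z-T[2,3])/d[2]
def wproj(s,P):
    p=camera_params('wrist');f=240/np.tan(np.radians(p['fovy']/2));T=wT(s);c=(np.asarray(P)-T[:3,3])@T[:3,:3]
    n=np.hypot(c[:,0],c[:,1]);th=np.arctan2(n,c[:,2]);return np.c_[p['cx']+f*th*c[:,0]/n,p['cy']+f*th*c[:,1]/n]
E
python3 - <<'E'
from h import *
for c,pts in {'scene':[(362,241,.116),(332,174,.116),(256,222,.011),(243,243,.011),(187,228,.011),(226,214,.011)],'side':[(301,264,.116),(456,242,.116),(404,213,.011),(371,207,.011),(388,161,.011),(418,189,.011)]}.items():
    for u,v,z in pts: print(c,u,v,onz(c,u,v,z).round(3))
a=cv2.imread('pics/scene0.png');b=cv2.imread('pics/side0.png')
A=cv2.resize(a[210:310,230:420],None,fx=4,fy=3.0,interpolation=3)
A=cv2.resize(a[205:312,232:420],(780,445),interpolation=3)
cv2.imwrite('pics/cropA.png',A)
B=cv2.resize(b[190:360,230:440],(735,595),interpolation=3);cv2.imwrite('pics/cropB.png',B)
E
```

```text
scene 362 241 [0.55  0.041 0.116]
scene 332 174 [ 0.344 -0.121  0.116]
scene 256 222 [ 0.481 -0.265  0.011]
scene 243 243 [ 0.564 -0.25   0.011]
scene 187 228 [ 0.577 -0.404  0.011]
scene 226 214 [ 0.487 -0.35   0.011]
side 301 264 [0.549 0.04  0.116]
side 456 242 [ 0.344 -0.126  0.116]
side 404 213 [ 0.481 -0.266  0.011]
side 371 207 [ 0.549 -0.251  0.011]
side 388 161 [ 0.581 -0.417  0.011]
side 418 189 [ 0.483 -0.354  0.011]
```

View pics/cropB.png

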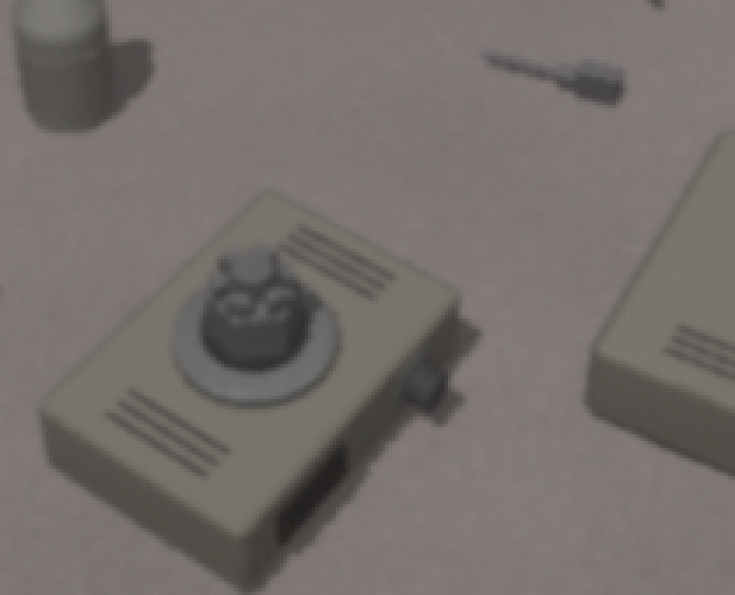

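View pics/cropA.png

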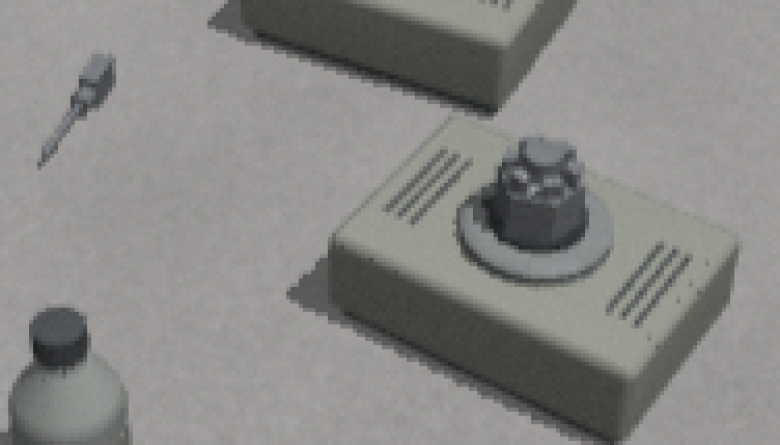

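The crops confirm the unit with the nut (spindle near crop B (250,265)) and the small pin (crop B shaft tip (485,57), grip (600,85)). Next I'll work out the yaws from the housing's top corners and the pin.

Run:
```python
from h import *
B=[(268,188),(458,290),(248,535),(42,408)];A=[(455,118),(332,240),(628,372),(738,242)]
for c,L,f,o in(('side',B,3.5,(230,190)),('scene',A,4.149,(232,205))):
    P=np.array([onz(c,o[0]+u/f,o[1]+v/f,.06) for u,v in L])
    print(c,P.round(3).tolist(),P.mean(0).round(3)); 
    for i in range(4):
        d=P[(i+1)%4]-P[i];print(np.hypot(*d[:2]).round(3),np.degrees(np.arctan2(d[1],d[0])).round(1))
for c,L,f,o in(('side',[(487,57),(563,80),(612,62),(622,90)],3.5,(230,190)),('scene',[(40,166),(78,105),(113,60)],4.149,(232,205))):
    print(c,[onz(c,o[0]+u/f,o[1]+v/f,.011).round(3).tolist() for u,v in L])
s=status.sense();print(R.from_quat(s['tool_rot']).as_matrix().round(3))
```

```text
side [[0.592, -0.052, 0.06], [0.474, -0.034, 0.06], [0.495, 0.138, 0.06], [0.614, 0.123, 0.06]] [0.544 0.044 0.06 ]
0.119 171.6
0.174 83.1
0.12 -7.2
0.176 -97.4
scene [[0.482, -0.032, 0.06], [0.601, -0.049, 0.06], [0.622, 0.119, 0.06], [0.51, 0.14, 0.06]] [0.554 0.044 0.06 ]
0.12 -8.4
0.17 83.0
0.114 169.8
0.174 -99.1
side [[0.554, -0.251, 0.011], [0.505, -0.254, 0.011], [0.486, -0.283, 0.011], [0.471, -0.262, 0.011]]
scene [[0.572, -0.249, 0.011], [0.515, -0.259, 0.011], [0.468, -0.263, 0.011]]
[[-0.     0.937  0.348]
 [ 0.002  0.348 -0.937]
 [-1.     0.    -0.002]]
```

```bash
cat >> h.py <<'E'
def yawz(s): z=R.from_quat(s['tool_rot']).as_matrix()[:,2];return np.arctan2(z[1],z[0])
def plan(pos,turn,n):
    "rows to reach TCP pos, with total turn about tool x, in n rows"
    s=status.sense();M=R.from_quat(s['tool_rot']).as_matrix();D=(np.array(pos)-s['tcp_pos'])/n;out=[]
    for i in range(n):
        L=M@R.from_euler('x',turn/n*i).as_matrix();out.append([*(np.round(L.T@D*1000,1).tolist()),round(turn/n,4)])
    for i in range(0,n,10): print([out[i:i+10]])
E
python3 - <<'E'
from h import *
plan([.549,.04,.19],-3.3,23)
E
```

```text
[[[1.8, 23.0, -20.5, -0.1435], [1.8, 25.7, -17.0, -0.1435], [1.8, 27.8, -13.1, -0.1435], [1.8, 29.4, -9.0, -0.1435], [1.8, 30.4, -4.7, -0.1435], [1.8, 30.8, -0.3, -0.1435], [1.8, 30.5, 4.1, -0.1435], [1.8, 29.6, 8.4, -0.1435], [1.8, 28.1, 12.5, -0.1435], [1.8, 26.0, 16.4, -0.1435]]]
[[[1.8, 23.4, 20.0, -0.1435], [1.8, 20.3, 23.1, -0.1435], [1.8, 16.8, 25.8, -0.1435], [1.8, 12.9, 27.9, -0.1435], [1.8, 8.8, 29.5, -0.1435], [1.8, 4.5, 30.4, -0.1435], [1.8, 0.1, 30.8, -0.1435], [1.8, -4.3, 30.5, -0.1435], [1.8, -8.6, 29.5, -0.1435], [1.8, -12.8, 28.0, -0.1435]]]
[[[1.8, -16.6, 25.9, -0.1435], [1.8, -20.2, 23.2, -0.1435], [1.8, -23.3, 20.1, -0.1435]]]
```

Emit:
{"name": "arm_command", "arguments": {
  "series": [
    [[1.8, 23.0, -20.5, -0.1435], [1.8, 25.7, -17.0, -0.1435], [1.8, 27.8, -13.1, -0.1435], [1.8, 29.4, -9.0, -0.1435], [1.8, 30.4, -4.7, -0.1435], [1.8, 30.8, -0.3, -0.1435], [1.8, 30.5, 4.1, -0.1435], [1.8, 29.6, 8.4, -0.1435], [1.8, 28.1, 12.5, -0.1435], [1.8, 26.0, 16.4, -0.1435]]
  ],
  "jaw": 100
}}

```text
t: 1.15
tcp_pos: [0.3621, -0.3127, 0.2131]
tool_rot: [-0.08, 0.703, 0.08, 0.703]
force: [0.4, -1.1, 0.3]
finger_gap: 1.002
```

Emit:
{"name": "arm_command", "arguments": {
  "series": [
    [[1.8, 23.4, 20.0, -0.1435], [1.8, 20.3, 23.1, -0.1435], [1.8, 16.8, 25.8, -0.1435], [1.8, 12.9, 27.9, -0.1435], [1.8, 8.8, 29.5, -0.1435], [1.8, 4.5, 30.4, -0.1435], [1.8, 0.1, 30.8, -0.1435], [1.8, -4.3, 30.5, -0.1435], [1.8, -8.6, 29.5, -0.1435], [1.8, -12.8, 28.0, -0.1435]]
  ]
}}

```text
t: 2.15
tcp_pos: [0.506, -0.0407, 0.1951]
tool_rot: [-0.522, 0.477, 0.522, 0.477]
force: [0.4, 0.2, 1.2]
finger_gap: 1.003
```

Emit:
{"name": "arm_command", "arguments": {
  "series": [
    [[1.8, -16.6, 25.9, -0.1435], [1.8, -20.2, 23.2, -0.1435], [1.8, -23.3, 20.1, -0.1435], [0, 0, 0, 0], [0, 0, 0, 0]]
  ]
}}

```text
t: 2.65
tcp_pos: [0.5486, 0.04, 0.1895]
tool_rot: [-0.611, 0.356, 0.611, 0.356]
force: [-0.4, 0.2, -0.3]
finger_gap: 1.004
```

Run:
```python
from h import *
s=status.sense();print(s['t'],s['q'],s['tcp_pos'],np.degrees(yawz(s)),s['force'],s['ft_torque'])
i=snapshot('wrist')[:,:,::-1];c=wproj(s,[[.549,.04,.1]])[0];print(c)
x,y=int(c[0]-100),int(c[1]-75);x=max(0,min(440,x));y=max(0,min(330,y))
cv2.imwrite('pics/w1full.png',i);print(x,y);cv2.imwrite('pics/w1.png',cv2.resize(i[y:y+150,x:x+200],(800,600),interpolation=3))
```

```text
2.65 [-1.30093441e-01  4.82089965e-01  1.66443060e+00 -5.04927458e-04
  9.96131084e-01 -2.21578160e+00] [0.54856869 0.04004861 0.18951962] 119.51685757324186 [-0.43030276  0.15071966 -0.33329932] [-0.03083856  0.02340309  0.04119046]
[320.11560007 242.78255267]
220 167
```

View pics/w1.png

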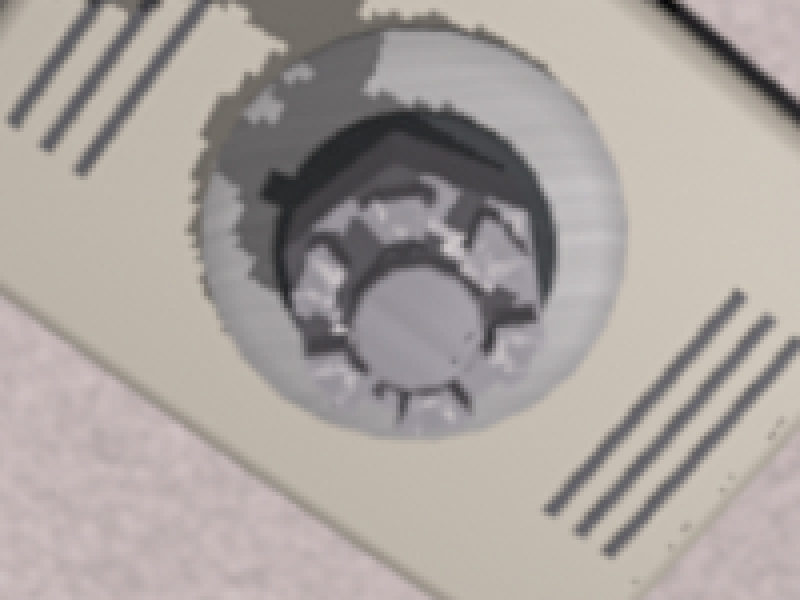

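Run:
```python
from h import *
s=status.sense()
W=lambda u,v,z:wonz(s,220+u/4,167+v/4,z)[:2]
c=W(418,328,.116);print('spindle',c)
h=W(415,235,.070);print('hub',h)
for n,a,b,z in(('vent1',(80,172),(208,5),.06),('vent2',(610,550),(797,343),.06),('vent2b',(550,510),(740,295),.06),('edge',(0,290),(440,598),.06),):
    d=W(*b,z)-W(*a,z);print(n,np.degrees(np.arctan2(d[1],d[0])))
for p in[(400,205),(500,245),(320,275),(338,375),(437,408),(517,345)]:
    d=W(*p,.110)-c;print('merlon',np.degrees(np.arctan2(d[1],d[0])).round(1),np.hypot(*d).round(4))
for p in[(465,222),(358,245),(318,336),(385,393),(466,392),(515,312)]:
    d=W(*p,.108)-c;print('slot',np.degrees(np.arctan2(d[1],d[0])).round(1),np.hypot(*d).round(4))
# hex upper vertex dark etc
i=cv2.imread('pics/w1full.png');j=cv2.convertScaleAbs(i[195:275,280:370],alpha=1.6)
cv2.imwrite('pics/w1z.png',cv2.resize(j,(765,595) if 0 else (675,600),interpolation=2))
```

```text
spindle [0.54633697 0.04111376]
hub [0.54462153 0.04008834]
vent1 170.28687202215215
vent2 171.36219917655518
vent2b 171.44057349698116
edge 81.6542503821797
merlon -141.8 0.0183
merlon 161.6 0.0173
merlon -84.2 0.0167
merlon -22.2 0.0162
merlon 40.9 0.0161
merlon 102.0 0.0167
slot -177.2 0.0165
slot -110.2 0.0145
slot -45.9 0.0165
slot 9.0 0.0149
slot 59.3 0.016
slot 119.1 0.0156
```

View pics/w1z.png

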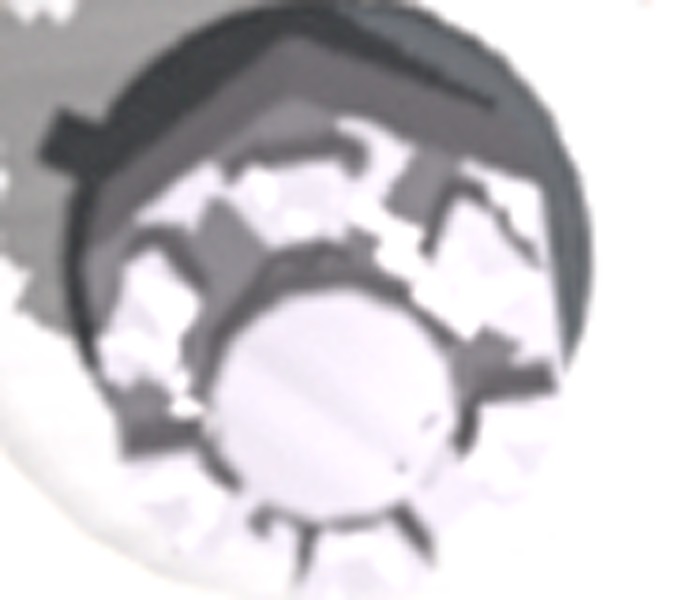

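The wrist crops show slots at about 9.4° mod 60° in world axes, the spindle at (0.547, 0.041), and unit x at a yaw of about −8.6°. The tang is at crop (278,188).

Run:
```python
from h import *
plan([.5475,.0407,.076],-.172,8)
s=status.sense()
for u,v,z in[(278,188,.072)]:
    p=wonz(s,220+u/4,167+v/4,z)[:2]-[.547,.0408];print(p,np.hypot(*p))
```

```text
[[[14.2, -0.0, 0.2, -0.0215], [14.2, -0.0, 0.2, -0.0215], [14.2, -0.0, 0.2, -0.0215], [14.2, -0.0, 0.2, -0.0215], [14.2, -0.0, 0.2, -0.0215], [14.2, -0.0, 0.2, -0.0215], [14.2, -0.0, 0.2, -0.0215], [14.2, -0.0, 0.2, -0.0215]]]
[ 0.00162537 -0.02695358] 0.027002542578869745
```

Emit:
{"name": "arm_command", "arguments": {
  "series": [
    [[14.2, 0, 0.2, -0.0215], [14.2, 0, 0.2, -0.0215], [14.2, 0, 0.2, -0.0215], [14.2, 0, 0.2, -0.0215], [14.2, 0, 0.2, -0.0215], [14.2, 0, 0.2, -0.0215], [14.2, 0, 0.2, -0.0215], [14.2, 0, 0.2, -0.0215], [0, 0, 0, 0], [0, 0, 0, 0]]
  ]
}}

```text
t: 3.7
tcp_pos: [0.5477, 0.04, 0.0764]
tool_rot: [-0.639, 0.303, 0.639, 0.303]
force: [0.6, 1.5, 0.7]
finger_gap: 1.004
```

Emit:
{"name": "arm_command", "arguments": {
  "series": [
    [[0, 0, 0, 0], [0, 0, 0, 0], [0, 0, 0, 0], [0, 0, 0, 0], [0, 0, 0, 0], [0, 0, 0, 0], [0, 0, 0, 0], [0, 0, 0, 0], [0, 0, 0, 0], [0, 0, 0, 0]]
  ],
  "jaw": 0,
  "force": 50
}}

```text
t: 4.7
tcp_pos: [0.5473, 0.0418, 0.0772]
tool_rot: [-0.639, 0.302, 0.64, 0.303]
force: [-2.0, 3.1, 6.4]
finger_gap: 0.457
```

Run:
```python
from h import *
s=status.sense();print(s['t'],s['q'][5],s['tcp_pos'],np.degrees(yawz(s)),s['force'],s['ft_torque'],s['finger_gap'])
```

```text
4.7 -2.3860739579321377 [0.54731929 0.0417694  0.07724223] 129.32723812110416 [-1.9897099   3.08897838  6.42037364] [ 0.3373525   0.36725884 -0.02823361] 0.45700644100630794
```

Emit:
{"name": "arm_command", "arguments": {
  "series": [
    [[0, 0, 0, 0.05], [0, 0, 0, 0.05], [0, 0, 0, 0.05], [0, 0, 0, 0.05], [0, 0, 0, 0.05], [0, 0, 0, 0.05], [0, 0, 0, 0.05], [0, 0, 0, 0.05], [0, 0, 0, 0.05], [0, 0, 0, 0.05]]
  ]
}}

```text
t: 5.7
tcp_pos: [0.5472, 0.042, 0.0772]
tool_rot: [-0.543, 0.452, 0.545, 0.452]
force: [-2.0, 2.8, 6.2]
finger_gap: 0.456
```

```bash
cat > st.py <<'E'
from h import *
s=status.sense();print(s['t'],s['q'][5].round(3),s['tcp_pos'].round(4),'yaw',np.degrees(yawz(s)).round(2),s['force'].round(1),s['ft_torque'].round(3),'tau6',round(s['tau'][5],3),s['finger_gap'])
E
python3 st.py
```

```text
5.7 -1.884 [0.5472 0.042  0.0772] yaw 100.59 [-2.   2.8  6.2] [0.523 0.374 0.058] tau6 -0.272 0.45619010189370685
```

Emit:
{"name": "arm_command", "arguments": {
  "series": [
    [[0, 0, 0, 0.05], [0, 0, 0, 0.05], [0, 0, 0, 0.05], [0, 0, 0, 0.05]]
  ]
}}

```text
t: 6.1
tcp_pos: [0.5472, 0.0421, 0.0772]
tool_rot: [-0.496, 0.503, 0.497, 0.503]
force: [-2.7, 3.3, 5.6]
finger_gap: 0.455
```

```bash
python3 st.py
```

```text
6.1 -1.686 [0.5472 0.0421 0.0772] yaw 89.27 [-2.7  3.3  5.6] [0.684 0.339 0.57 ] tau6 0.235 0.4551803445183146
```

Emit:
{"name": "arm_command", "arguments": {
  "series": [
    [[0, 0, 0, 0.05], [0, 0, 0, 0.05], [0, 0, 0, 0.05], [0, 0, 0, 0.05]]
  ]
}}

```text
t: 6.5
tcp_pos: [0.5472, 0.0422, 0.0773]
tool_rot: [-0.444, 0.55, 0.445, 0.55]
force: [-1.1, 5.4, 6.3]
finger_gap: 0.459
```

```bash
python3 st.py
```

```text
6.5 -1.486 [0.5472 0.0422 0.0773] yaw 77.81 [-1.1  5.4  6.3] [0.734 0.367 0.615] tau6 0.233 0.45945870312600795
```

Emit:
{"name": "arm_command", "arguments": {
  "series": [
    [[0, 0, 0, 0.055], [0, 0, 0, 0.055], [0, 0, 0, 0.055], [0, 0, 0, 0.055], [0, 0, 0, 0.055], [0, 0, 0, 0.055], [0, 0, 0, 0.055], [0, 0, 0, 0.055], [0, 0, 0, 0], [0, 0, 0, 0]]
  ],
  "force": 70
}}

```text
t: 7.5
tcp_pos: [0.5473, 0.0425, 0.0774]
tool_rot: [-0.313, 0.634, 0.314, 0.634]
force: [-2.4, 5.1, 6.7]
finger_gap: 0.453
```

```bash
python3 st.py
python3 - <<'E'
from h import *
s=status.sense();i=snapshot('wrist')[:,:,::-1];c=wproj(s,[[.547,.0415,.1]])[0];print(c)
x,y=int(c[0]-100),int(c[1]-75);x=max(0,min(440,x));y=max(0,min(330,y));print(x,y)
cv2.imwrite('pics/w2.png',cv2.resize(cv2.convertScaleAbs(i[y:y+150,x:x+200],alpha=1.2),(800,600),interpolation=3))
E
```

```text
7.5 -1.047 [0.5473 0.0425 0.0774] yaw 52.63 [-2.4  5.1  6.7] [0.812 0.337 0.246] tau6 0.284 0.45314006660781936
[320.80821811 333.34516616]
220 258
```

View pics/w2.png

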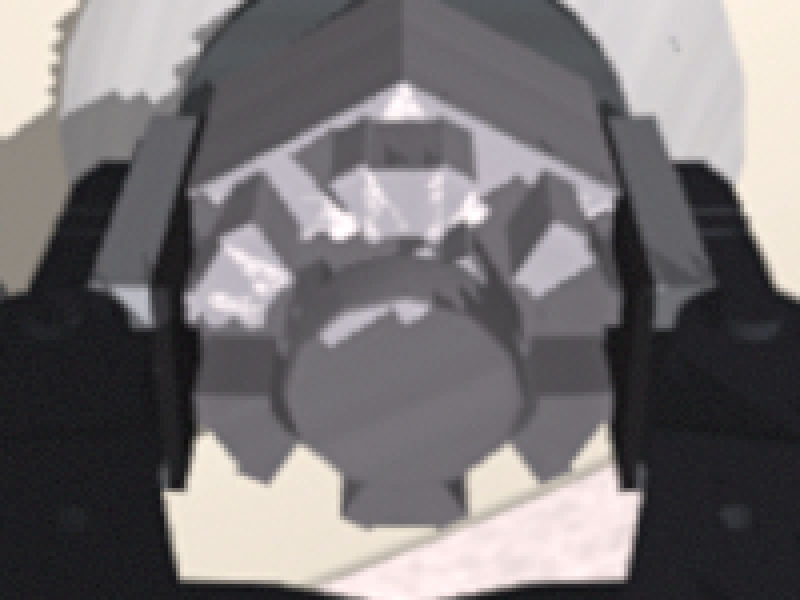

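The nut sits symmetrically in the jaws (vertex at (405,85), spindle at (405,380)), so its angle follows the jaw yaw of 52.6°. The target is about 51.4°, so I'll nudge it a little, then release and rise.

Emit:
{"name": "arm_command", "arguments": {
  "series": [
    [[0, 0, 0, 0.01], [0, 0, 0, 0.01], [0, 0, 0, 0], [0, 0, 0, 0], [0, 0, 0, 0]]
  ]
}}

```text
t: 8.05
tcp_pos: [0.5473, 0.0425, 0.0774]
tool_rot: [-0.307, 0.637, 0.308, 0.637]
force: [-1.5, 5.2, 5.5]
finger_gap: 0.456
```

```bash
python3 st.py
```

```text
8.05 -1.028 [0.5473 0.0425 0.0774] yaw 51.53 [-1.5  5.2  5.5] [0.832 0.359 0.459] tau6 0.443 0.45598325965140596
```

Emit:
{"name": "arm_command", "arguments": {
  "series": [
    [[0, 0, 0, 0], [0, 0, 0, 0], [0, 0, 0, 0], [0, 0, 0, 0], [0, 0, 0, 0], [0, 0, 0, 0], [-20, 0, 0, 0], [-40, 0, 0, 0], [-50, 0, 0, 0], [0, 0, 0, 0]]
  ],
  "jaw": 85
}}

```text
t: 9.05
tcp_pos: [0.5526, 0.0404, 0.1926]
tool_rot: [-0.31, 0.633, 0.304, 0.641]
force: [1.2, -0.7, 0.2]
finger_gap: 0.849
```

```bash
python3 st.py
python3 - <<'E'
from h import *
s=status.sense();i=snapshot('wrist')[:,:,::-1];c=wproj(s,[[.5477,.0422,.1]])[0];print(c)
x,y=int(c[0]-100),int(c[1]-75);x=max(0,min(440,x));y=max(0,min(330,y));print(x,y)
cv2.imwrite('pics/w3.png',cv2.resize(i[y:y+150,x:x+200],(800,600),interpolation=3))
# pin: block centre est (.487,-.262); jaw z perpendicular to pin yaw(~9deg) -> 99 or -81
y0=np.degrees(yawz(s))
plan([.489,-.262,.185],np.radians(y0-99),10)
E
```

```text
9.05 -1.026 [0.5526 0.0404 0.1926] yaw 51.44 [ 1.2 -0.7  0.2] [-0.018 -0.008 -0.052] tau6 -0.0 0.8486215870390295
[318.47871993 230.50107046]
218 155
[[[0.5, -14.0, -27.5, np.float64(-0.083)], [0.5, -11.7, -28.6, np.float64(-0.083)], [0.5, -9.3, -29.4, np.float64(-0.083)], [0.5, -6.8, -30.1, np.float64(-0.083)], [0.5, -4.3, -30.6, np.float64(-0.083)], [0.5, -1.8, -30.8, np.float64(-0.083)], [0.5, 0.8, -30.9, np.float64(-0.083)], [0.5, 3.4, -30.7, np.float64(-0.083)], [0.5, 5.9, -30.3, np.float64(-0.083)], [0.5, 8.4, -29.7, np.float64(-0.083)]]]
```

View pics/w3.png

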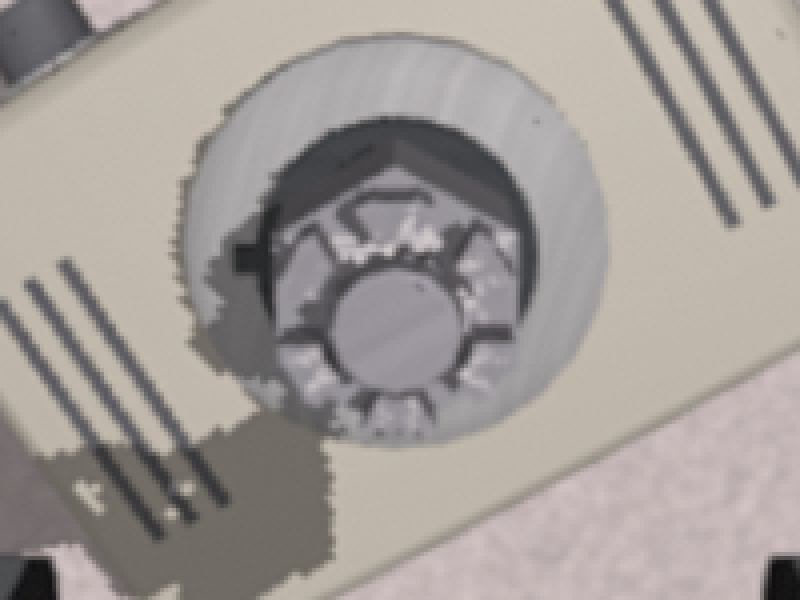

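Run:
```python
from h import *
s=status.sense();W=lambda u,v,z:wonz(s,218+u/4,155+v/4,z)[:2]
print(W(397,330,.116),W(395,240,.07))
for a,b in(((65,262),(225,503)),((30,282),(192,520)),((610,0),(733,225)),((657,0),(769,205)),((310,600),(800,340)),((0,100),(200,0))):
    d=W(*b,.06)-W(*a,.06);print(np.degrees(np.arctan2(d[1],d[0])))
c=W(397,330,.116);p=W(245,258,.072)-c;print(np.degrees(np.arctan2(p[1],p[0])),p)
```

```text
[0.54371767 0.04261226] [0.54160699 0.04362342]
-8.522434967514634
-8.167817726848451
-7.954462539733942
-7.51019122268985
81.47332777849137
76.0539651481241
-127.55542862062023 [-0.01696892 -0.02207009]
```

Emit:
{"name": "arm_command", "arguments": {
  "series": [
    [[0.5, -14, -27.5, -0.083], [0.5, -11.7, -28.6, -0.083], [0.5, -9.3, -29.4, -0.083], [0.5, -6.8, -30.1, -0.083], [0.5, -4.3, -30.6, -0.083], [0.5, -1.8, -30.8, -0.083], [0.5, 0.8, -30.9, -0.083], [0.5, 3.4, -30.7, -0.083], [0.5, 5.9, -30.3, -0.083], [0.5, 8.4, -29.7, -0.083]]
  ],
  "jaw": 60
}}

```text
t: 10.1
tcp_pos: [0.4849, -0.2621, 0.1797]
tool_rot: [-0.537, 0.458, 0.539, 0.458]
force: [-0.3, 0.4, -0.5]
finger_gap: 0.594
```

Emit:
{"name": "arm_command", "arguments": {
  "series": [
    [[0, 0, 0, 0], [0, 0, 0, 0]]
  ]
}}

```text
t: 10.3
tcp_pos: [0.4852, -0.2614, 0.1799]
tool_rot: [-0.536, 0.46, 0.538, 0.46]
force: [0.3, 1.1, 0.1]
finger_gap: 0.596
```

```bash
python3 st.py
python3 - <<'E'
from h import *
s=status.sense();i=snapshot('wrist')[:,:,::-1];c=wproj(s,[[.5,-.260,.011]])[0];print(c)
x,y=int(c[0]-120),int(c[1]-90);x=max(0,min(400,x));y=max(0,min(300,y));print(x,y)
cv2.imwrite('pics/w4.png',cv2.resize(i[y:y+180,x:x+240],(800,600),interpolation=3))
E
```

```text
10.3 -2.422 [ 0.4852 -0.2614  0.1799] yaw 98.82 [0.3 1.1 0.1] [ 0.052 -0.043  0.03 ] tau6 -0.027 0.5961830591102806
[319.38034022 229.97634124]
199 139
```

View pics/w4.png

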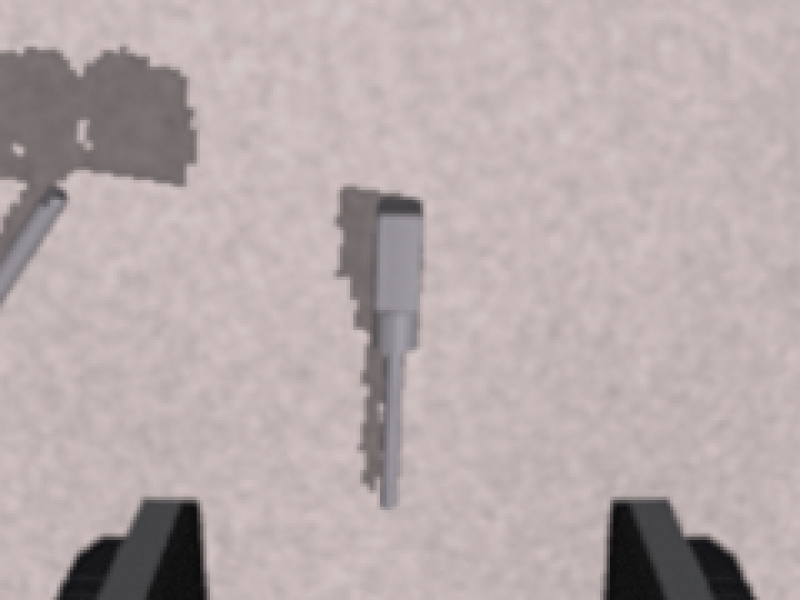

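Run:
```python
from h import *
s=status.sense();W=lambda u,v,z:wonz(s,199+u/3.3333,139+v/3.3333,z)[:2]
b=[W(376,213,.022),W(422,213,.022),W(421,312,.022),W(375,312,.022)];c=np.mean(b,0)
sh=W(397,350,.011);tp=W(390,506,.011);d=tp-sh
print('block',c,[np.linalg.norm(b[i]-b[i-1]).round(4) for i in range(4)],'shaft len',np.linalg.norm(d),'yaw',np.degrees(np.arctan2(d[1],d[0])), 'sh',sh)
d2=sh-c;print(np.linalg.norm(d2),np.degrees(np.arctan2(d2[1],d2[0])));d3=tp-c;yw=np.degrees(np.arctan2(d3[1],d3[0]));print('yaw blk-tip',yw)
```

```text
block [ 0.48676098 -0.26198246] [np.float64(0.0257), np.float64(0.0114), np.float64(0.0257), np.float64(0.0117)] shaft len 0.04591973206009267 yaw 6.3516069307215 sh [ 0.51319392 -0.25830181]
0.026687960164976984 7.927170785874622
yaw blk-tip 6.9307149608262915
```

Run:
```python
from h import *
plan([.4875,-.262,.0045],.032,9)
```

```text
[[[19.5, -0.2, -0.2, 0.0036], [19.5, -0.3, -0.2, 0.0036], [19.5, -0.3, -0.2, 0.0036], [19.5, -0.3, -0.2, 0.0036], [19.5, -0.3, -0.2, 0.0036], [19.5, -0.3, -0.2, 0.0036], [19.5, -0.3, -0.2, 0.0036], [19.5, -0.3, -0.2, 0.0036], [19.5, -0.3, -0.2, 0.0036]]]
```

Emit:
{"name": "arm_command", "arguments": {
  "series": [
    [[19.5, -0.2, -0.2, 0.0036], [19.5, -0.3, -0.2, 0.0036], [19.5, -0.3, -0.2, 0.0036], [19.5, -0.3, -0.2, 0.0036], [19.5, -0.3, -0.2, 0.0036], [19.5, -0.3, -0.2, 0.0036], [19.5, -0.3, -0.2, 0.0036], [19.5, -0.3, -0.2, 0.0036], [0, 0, 0, 0], [0, 0, 0, 0]]
  ]
}}

```text
t: 11.35
tcp_pos: [0.4886, -0.2615, 0.0251]
tool_rot: [-0.531, 0.467, 0.532, 0.467]
force: [-0.5, -0.0, 0.0]
finger_gap: 0.599
```

```bash
python3 st.py
python3 - <<'E'
from h import *
plan([.4875,-.262,.0045],0.0,2)
s=status.sense();print(R.from_quat(s['tool_rot']).as_matrix().round(4))
E
```

```text
11.35 -2.393 [ 0.4886 -0.2615  0.0251] yaw 97.4 [-0.5 -0.   0. ] [-0.006 -0.008 -0.033] tau6 0.004 0.5990266215140667
[[[10.3, 0.6, -0.2, 0.0], [10.3, 0.6, -0.2, 0.0]]]
[[-0.0012 -0.9917 -0.1287]
 [ 0.0011 -0.1288  0.9917]
 [-1.      0.0011  0.0013]]
```

Emit:
{"name": "arm_command", "arguments": {
  "series": [
    [[10.3, 0.3, -0.2, 0], [10.3, 0.3, -0.2, 0], [0, 0, 0, 0]]
  ]
}}

```text
t: 11.65
tcp_pos: [0.4875, -0.2628, 0.0038]
tool_rot: [-0.53, 0.467, 0.532, 0.467]
force: [0.1, -0.1, -0.7]
finger_gap: 0.601
```

Emit:
{"name": "arm_command", "arguments": {
  "series": [
    [[0, 0, 0, 0], [0, 0, 0, 0], [0, 0, 0, 0], [0, 0, 0, 0], [0, 0, 0, 0], [0, 0, 0, 0], [0, 0, 0, 0], [0, 0, 0, 0], [0, 0, 0, 0], [0, 0, 0, 0]]
  ],
  "jaw": 0,
  "force": 30
}}

```text
t: 12.65
tcp_pos: [0.4884, -0.2635, 0.0051]
tool_rot: [0.531, -0.467, -0.531, -0.467]
force: [-0.9, 0.1, 4.9]
finger_gap: 0.13
```

```bash
python3 st.py
python3 - <<'E'
from h import *
s=status.sense();y0=np.degrees(yawz(s));a=np.radians(-8.5);ax=np.array([np.cos(a),np.sin(a)])
C=np.array([.5477,.0422])
# pin yaw now = y0-90 ; target -8.5 -> turn cw
t=np.radians(y0-81.5);print(t)
T=C-ax*.100;print(T)
plan([s['tcp_pos'][0],s['tcp_pos'][1],.15],0.,4)
E
```

```text
12.65 -2.395 [ 0.4884 -0.2635  0.0051] yaw 97.33 [-0.9  0.1  4.9] [-0.005  0.1    0.021] tau6 -0.006 0.13006598877827866
0.2763178094861265
[0.44879841 0.05698094]
[[[-36.2, -0.0, -0.0, 0.0], [-36.2, -0.0, -0.0, 0.0], [-36.2, -0.0, -0.0, 0.0], [-36.2, -0.0, -0.0, 0.0]]]
```

Emit:
{"name": "arm_command", "arguments": {
  "series": [
    [[-15, 0, 0, 0], [-35, 0, 0, 0], [-45, 0, 0, 0], [-45, 0, 0, 0], [0, 0, 0, 0]]
  ]
}}

```text
t: 13.15
tcp_pos: [0.4914, -0.2656, 0.151]
tool_rot: [0.536, -0.467, -0.526, -0.467]
force: [0.4, 0.2, -1.1]
finger_gap: 0.13
```

```bash
python3 st.py
python3 - <<'E'
from h import *
plan([.4389,.0585,.145],.2763,12)
E
```

```text
13.15 -2.395 [ 0.4914 -0.2656  0.151 ] yaw 97.35 [ 0.4  0.2 -1.1] [-0.019  0.029 -0.01 ] tau6 -0.001 0.1303465328479231
[[[0.2, 0.9, 27.4, 0.023], [0.2, 1.5, 27.3, 0.023], [0.2, 2.1, 27.3, 0.023], [0.2, 2.8, 27.2, 0.023], [0.2, 3.4, 27.2, 0.023], [0.2, 4.0, 27.1, 0.023], [0.2, 4.6, 27.0, 0.023], [0.2, 5.3, 26.9, 0.023], [0.2, 5.9, 26.7, 0.023], [0.2, 6.5, 26.6, 0.023]]]
[[[0.2, 7.1, 26.4, 0.023], [0.2, 7.7, 26.3, 0.023]]]
```

Emit:
{"name": "arm_command", "arguments": {
  "series": [
    [[0.2, 0.9, 27.4, 0.023], [0.2, 1.5, 27.3, 0.023], [0.2, 2.1, 27.3, 0.023], [0.2, 2.8, 27.2, 0.023], [0.2, 3.4, 27.2, 0.023], [0.2, 4, 27.1, 0.023], [0.2, 4.6, 27, 0.023], [0.2, 5.3, 26.9, 0.023], [0.2, 5.9, 26.7, 0.023], [0.2, 6.5, 26.6, 0.023]]
  ]
}}

```text
t: 14.15
tcp_pos: [0.4434, 0.0083, 0.1424]
tool_rot: [-0.473, 0.525, 0.474, 0.525]
force: [0.5, -0.0, -0.3]
finger_gap: 0.13
```

Emit:
{"name": "arm_command", "arguments": {
  "series": [
    [[0.2, 7.1, 26.4, 0.023], [0.2, 7.7, 26.3, 0.023], [0, 0, 0, 0], [0, 0, 0, 0], [0, 0, 0, 0]]
  ]
}}

```text
t: 14.65
tcp_pos: [0.436, 0.0605, 0.1422]
tool_rot: [-0.462, 0.536, 0.461, 0.536]
force: [-0.2, -0.6, -1.7]
finger_gap: 0.128
```

```bash
python3 st.py
python3 - <<'E'
from h import *
plan([.4389,.0585,.0976],0.,3)
s=status.sense();print(R.from_quat(s['tool_rot']).as_matrix().round(4))
E
```

```text
14.65 -1.539 [0.436  0.0605 0.1422] yaw 81.5 [-0.2 -0.6 -1.7] [-0.013  0.031  0.004] tau6 -0.003 0.12821484214501555
[[[14.9, -1.1, -0.5, 0.0], [14.9, -1.1, -0.5, 0.0], [14.9, -1.1, -0.5, 0.0]]]
[[ 1.000e-04 -9.890e-01  1.478e-01]
 [-2.000e-04  1.478e-01  9.890e-01]
 [-1.000e+00 -1.000e-04 -2.000e-04]]
```

Emit:
{"name": "arm_command", "arguments": {
  "series": [
    [[14.9, -1.1, -0.5, 0], [14.9, -1.1, -0.5, 0], [14.9, -1.1, -0.5, 0], [0, 0, 0, 0], [0, 0, 0, 0], [0, 0, 0, 0]]
  ]
}}

```text
t: 15.25
tcp_pos: [0.4393, 0.0586, 0.0981]
tool_rot: [-0.462, 0.536, 0.461, 0.536]
force: [0.7, 0.9, -1.2]
finger_gap: 0.131
```

```bash
python3 st.py
python3 - <<'E'
from h import *
s=status.sense();i=snapshot('wrist')[:,:,::-1].copy()
cv2.imwrite('pics/w5full.png',i)
print(wproj(s,[[.5477,.0422,.116],[.5477,.0422,.1035]]))
c=wproj(s,[[.515,.047,.1035]])[0];print(c)
x,y=int(c[0]-100),int(c[1]-75);x=max(0,min(440,x));y=max(0,min(330,y));print(x,y)
cv2.imwrite('pics/w5.png',cv2.resize(i[y:y+150,x:x+200],(800,600),interpolation=3))
j=snapshot('side')[:,:,::-1];cv2.imwrite('pics/s5.png',cv2.resize(j[210:330,240:400],(800,600),interpolation=3))
j=snapshot('scene')[:,:,::-1];cv2.imwrite('pics/c5.png',cv2.resize(j[170:290,290:450],(800,600),interpolation=3))
E
```

```text
15.25 -1.542 [0.4393 0.0586 0.0981] yaw 81.47 [ 0.7  0.9 -1.2] [-0.019  0.038  0.031] tau6 -0.001 0.13149502306514443
[[321.56481765 487.17904265]
 [321.52068869 470.51060665]]
[321.45672027 435.00506709]
221 330
```

View pics/w5.png

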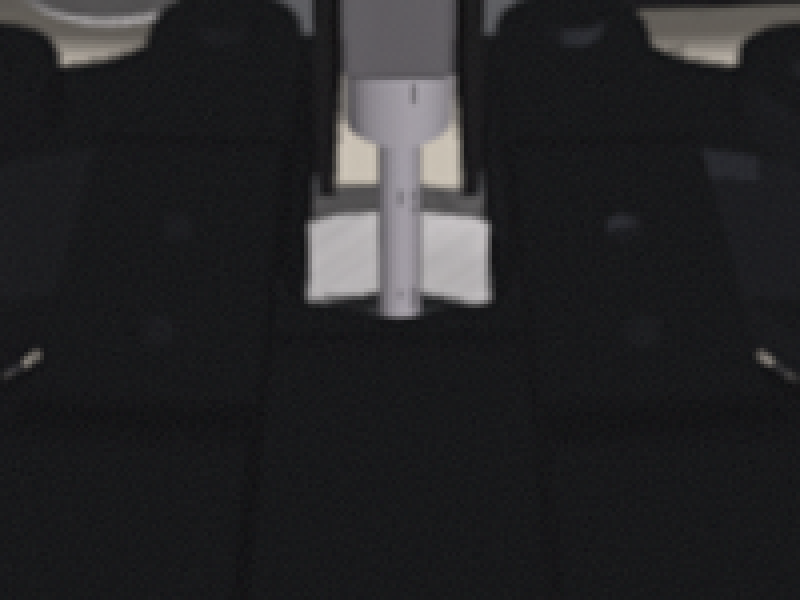

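The view shows the pin straight and centred in the tool (shoulder at (402,145), tip at (401,318)), with the nut hidden behind the gripper. By calculation the lateral offset to the hole axis is 0.2 mm and the yaw is −8.5°. I'll approach in small steps and check the force.

Emit:
{"name": "arm_command", "arguments": {
  "series": [
    [[0.25, -3, 0, 0], [0.25, -3, 0, 0], [0, -4, 0, 0], [0, -3, 0, 0], [0, -2, 0, 0], [0, 0, 0, 0], [0, 0, 0, 0]]
  ]
}}

```text
t: 16.1
tcp_pos: [0.4535, 0.0569, 0.097]
tool_rot: [-0.462, 0.536, 0.462, 0.536]
force: [0.5, 0.6, -1.7]
finger_gap: 0.131
```

```bash
cat >> st.py <<'E'
C=np.array([.5477,.0422]);d=s['tcp_pos'][:2]-C;a=np.radians(-8.5)
print('along',1e3*(d@[np.cos(a),np.sin(a)]),'lat',1e3*(d@[-np.sin(a),np.cos(a)]))
E
python3 st.py
```

```text
16.1 -1.543 [0.4535 0.0569 0.097 ] yaw 81.52 [ 0.5  0.6 -1.7] [-0.043  0.007 -0.014] tau6 -0.0 0.130746486434011
along -95.36455507237807 lat 0.614380392390309
```

Run:
```python
from h import *
A=snapshot('side')[:,:,::-1];B=snapshot('scene')[:,:,::-1]
k=lambda i,x,y:cv2.convertScaleAbs(cv2.resize(i[y:y+75,x:x+50],(400,600),interpolation=3),alpha=1.3)
p=proj('side',[[.52,.046,.104]])[0];q=proj('scene',[[.53,.046,.104]])[0]
x,y,u,v=int(p[0]-25),int(p[1]-37),int(q[0]-25),int(q[1]-37);print(x,y,u,v)
cv2.imwrite('pics/m6.png',np.hstack([k(A,x,y),k(B,u,v)]))
a=np.radians(-8.5);ax=np.array([np.cos(a),np.sin(a),0]);C=np.array([.5477,.0422,.1035])
for c,o in(('side',(x,y)),('scene',(u,v))):print(c,((proj(c,[C-ax*.0195,C-ax*.0225,C-ax*.06,C+[0,0,.0125]])-o)*8).round(0).tolist())
```

```text
290 241 342 203
side [[167.0, 280.0], [179.0, 286.0], [330.0, 373.0], [89.0, 195.0]]
scene [[202.0, 298.0], [207.0, 292.0], [275.0, 218.0], [168.0, 301.0]]
```

View pics/m6.png

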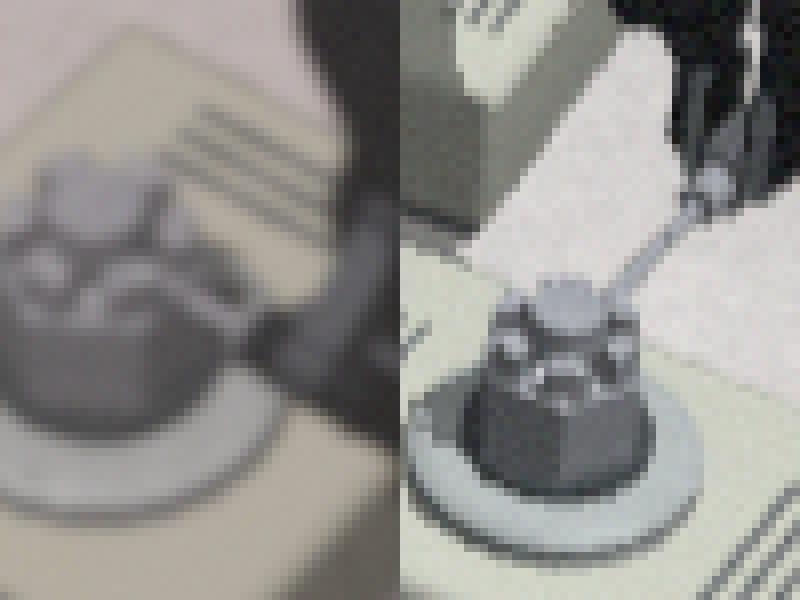

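The left panel (side) shows the shaft from (240,325) reaching the crown at about (160,280), at the predicted slot mouth. The right panel (scene) shows it heading to (610,300), as predicted.

Emit:
{"name": "arm_command", "arguments": {
  "series": [
    [[-0.4, -1, -0.4, 0], [0, -1.5, 0, 0], [0, -1.5, 0, 0], [0, 0, 0, 0], [0, 0, 0, 0]]
  ]
}}

```text
t: 16.7
tcp_pos: [0.4576, 0.0559, 0.0975]
tool_rot: [-0.462, 0.536, 0.462, 0.536]
force: [-0.5, 0.1, -1.3]
finger_gap: 0.128
```

```bash
python3 st.py
```

```text
16.7 -1.544 [0.4576 0.0559 0.0975] yaw 81.51 [-0.5  0.1 -1.3] [-0.059 -0.07  -0.019] tau6 -0.0 0.128181498031517
along -91.16501283295119 lat 0.2216148886008025
```

Emit:
{"name": "arm_command", "arguments": {
  "series": [
    [[0, -1.5, 0, 0], [0, -1, 0, 0], [0, 0, 0, 0], [0, 0, 0, 0]]
  ]
}}

```text
t: 17.1
tcp_pos: [0.46, 0.0555, 0.0975]
tool_rot: [-0.462, 0.536, 0.462, 0.536]
force: [-0.2, -0.2, -0.6]
finger_gap: 0.129
```

```bash
python3 st.py
```

```text
17.1 -1.545 [0.46   0.0555 0.0975] yaw 81.52 [-0.2 -0.2 -0.6] [ 0.009 -0.006 -0.021] tau6 -0.0 0.12924075212434324
along -88.68489632937624 lat 0.2252907778317204
```

Emit:
{"name": "arm_command", "arguments": {
  "series": [
    [[0, -1.5, 0, 0], [0, -1.5, 0, 0], [0, 0, 0, 0]]
  ]
}}

```text
t: 17.4
tcp_pos: [0.4634, 0.055, 0.0975]
tool_rot: [-0.462, 0.535, 0.461, 0.536]
force: [0.7, 0.2, -1.4]
finger_gap: 0.126
```

```bash
python3 st.py
```

```text
17.4 -1.545 [0.4634 0.055  0.0975] yaw 81.51 [ 0.7  0.2 -1.4] [-0.033 -0.049  0.014] tau6 -0.0 0.12598490189434408
along -85.27112570955383 lat 0.2134140158484999
```

Emit:
{"name": "arm_command", "arguments": {
  "series": [
    [[0, -1.5, 0, 0], [0, -1.5, 0, 0], [0, 0, 0, 0]]
  ]
}}

```text
t: 17.7
tcp_pos: [0.4663, 0.0546, 0.0975]
tool_rot: [-0.462, 0.535, 0.462, 0.536]
force: [1.0, 0.3, -1.0]
finger_gap: 0.136
```

```bash
python3 st.py
```

```text
17.7 -1.545 [0.4663 0.0546 0.0975] yaw 81.52 [ 1.   0.3 -1. ] [ 0.001  0.017 -0.02 ] tau6 -0.0 0.13577697621475057
along -82.33236113345853 lat 0.22311095964025646
```

Emit:
{"name": "arm_command", "arguments": {
  "series": [
    [[0, -1.5, 0, 0], [0, -1.5, 0, 0], [0, 0, 0, 0]]
  ]
}}

```text
t: 18.0
tcp_pos: [0.4692, 0.0541, 0.0975]
tool_rot: [-0.462, 0.536, 0.462, 0.536]
force: [0.6, -0.5, -0.9]
finger_gap: 0.128
```

```bash
python3 st.py
```

```text
18.0 -1.545 [0.4692 0.0541 0.0975] yaw 81.51 [ 0.6 -0.5 -0.9] [ 0.022 -0.026  0.072] tau6 -0.0 0.12789015818931435
along -79.36129616604101 lat 0.19845865725342388
```

Emit:
{"name": "arm_command", "arguments": {
  "series": [
    [[0, -1.5, 0, 0], [0, -1.5, 0, 0], [0, 0, 0, 0]]
  ]
}}

```text
t: 18.3
tcp_pos: [0.4722, 0.0537, 0.0975]
tool_rot: [-0.462, 0.536, 0.462, 0.536]
force: [-0.1, -0.1, -1.3]
finger_gap: 0.132
```

```bash
python3 st.py
```

```text
18.3 -1.545 [0.4722 0.0537 0.0975] yaw 81.51 [-0.1 -0.1 -1.3] [-0.019  0.007 -0.025] tau6 -0.0 0.13238234940395358
along -76.34087717050879 lat 0.21968379468437738
```

The tip is well inside the hole with no force. I'll continue.

Emit:
{"name": "arm_command", "arguments": {
  "series": [
    [[0, -1.5, 0, 0], [0, -2, 0, 0], [0, -1.5, 0, 0], [0, 0, 0, 0]]
  ]
}}

```text
t: 18.7
tcp_pos: [0.4773, 0.0529, 0.0975]
tool_rot: [-0.462, 0.536, 0.461, 0.536]
force: [0.6, 0.2, -0.6]
finger_gap: 0.129
```

```bash
python3 st.py
```

```text
18.7 -1.545 [0.4773 0.0529 0.0975] yaw 81.51 [ 0.6  0.2 -0.6] [-0.022  0.026 -0.011] tau6 -0.0 0.12923678943745137
along -71.25485982055058 lat 0.21697717370337474
```

Emit:
{"name": "arm_command", "arguments": {
  "series": [
    [[0, -1.5, 0, 0], [0, -2, 0, 0], [0, -1.5, 0, 0], [0, 0, 0, 0]]
  ]
}}

```text
t: 19.1
tcp_pos: [0.4822, 0.0522, 0.0975]
tool_rot: [-0.462, 0.535, 0.461, 0.536]
force: [0.6, -0.6, -1.4]
finger_gap: 0.131
```

```bash
python3 st.py
```

```text
19.1 -1.546 [0.4822 0.0522 0.0975] yaw 81.51 [ 0.6 -0.6 -1.4] [-0.034  0.032  0.044] tau6 -0.0 0.13105009953901284
along -66.27473880674839 lat 0.21776438428298095
```

Emit:
{"name": "arm_command", "arguments": {
  "series": [
    [[0, -1.5, 0, 0], [0, -2, 0, 0], [0, -1.5, 0, 0], [0, 0, 0, 0]]
  ]
}}

```text
t: 19.5
tcp_pos: [0.4871, 0.0515, 0.0975]
tool_rot: [-0.462, 0.536, 0.461, 0.536]
force: [1.4, -0.3, -0.6]
finger_gap: 0.132
```

```bash
python3 st.py
```

```text
19.5 -1.546 [0.4871 0.0515 0.0975] yaw 81.51 [ 1.4 -0.3 -0.6] [ 0.004 -0.011 -0.021] tau6 -0.0 0.1315869635596205
along -61.304989716423684 lat 0.21457253730410542
```

Emit:
{"name": "arm_command", "arguments": {
  "series": [
    [[0, -2, 0, 0], [0, -2, 0, 0], [0, -2, 0, 0], [0, 0, 0, 0]]
  ]
}}

```text
t: 19.9
tcp_pos: [0.4932, 0.0506, 0.0975]
tool_rot: [-0.462, 0.535, 0.461, 0.536]
force: [0.2, 0.4, -2.1]
finger_gap: 0.13
```

```bash
python3 st.py
```

```text
19.9 -1.546 [0.4932 0.0506 0.0975] yaw 81.51 [ 0.2  0.4 -2.1] [-0.016 -0.024  0.017] tau6 -0.0 0.12999930660839587
along -55.16944341672175 lat 0.19972114543562353
```

Emit:
{"name": "arm_command", "arguments": {
  "series": [
    [[0, -2, 0, 0], [0, -2, 0, 0], [0, -1.5, 0, 0], [0, 0, 0, 0]]
  ]
}}

```text
t: 20.3
tcp_pos: [0.4984, 0.0498, 0.0975]
tool_rot: [-0.462, 0.536, 0.462, 0.536]
force: [-0.1, -0.2, -0.8]
finger_gap: 0.13
```

```bash
python3 st.py
```

```text
20.3 -1.547 [0.4984 0.0498 0.0975] yaw 81.51 [-0.1 -0.2 -0.8] [-0.008  0.012  0.001] tau6 -0.0 0.130170867613659
along -49.8474814654942 lat 0.1973373421001196
```

Emit:
{"name": "arm_command", "arguments": {
  "series": [
    [[0, -1, 0, 0], [0, -1, 0, 0], [0, 0, 0, 0], [0, 0, 0, 0]]
  ]
}}

```text
t: 20.7
tcp_pos: [0.5, 0.0495, 0.0975]
tool_rot: [-0.462, 0.536, 0.462, 0.536]
force: [0.3, 0.1, -1.1]
finger_gap: 0.135
```

```bash
python3 st.py
```

```text
20.7 -1.547 [0.5    0.0495 0.0975] yaw 81.51 [ 0.3  0.1 -1.1] [-0.011 -0.019 -0.005] tau6 -0.0 0.13500034973819475
along -48.25528120520505 lat 0.21476086776163644
```

Emit:
{"name": "arm_command", "arguments": {
  "series": [
    [[0, -1, 0, 0], [0, -1, 0, 0], [0, 0, 0, 0]]
  ]
}}

```text
t: 21.0
tcp_pos: [0.5023, 0.0492, 0.0975]
tool_rot: [-0.462, 0.536, 0.462, 0.536]
force: [-0.1, -0.9, -0.8]
finger_gap: 0.129
```

```bash
python3 st.py
```

```text
21.0 -1.547 [0.5023 0.0492 0.0975] yaw 81.52 [-0.1 -0.9 -0.8] [ 0.081  0.019 -0.005] tau6 -0.0 0.12944927417929486
along -45.93668263306344 lat 0.226906018371594
```

Emit:
{"name": "arm_command", "arguments": {
  "series": [
    [[0, -1, 0, 0], [0, 0, 0, 0], [0, 0, 0, 0]]
  ]
}}

```text
t: 21.3
tcp_pos: [0.503, 0.0491, 0.0975]
tool_rot: [-0.462, 0.536, 0.462, 0.536]
force: [0.8, -0.3, -0.9]
finger_gap: 0.131
```

```bash
python3 st.py
```

```text
21.3 -1.547 [0.503  0.0491 0.0975] yaw 81.52 [ 0.8 -0.3 -0.9] [ 0.043 -0.002  0.014] tau6 -0.0 0.13116569740641668
along -45.195109278147086 lat 0.22100452167523374
```

Emit:
{"name": "arm_command", "arguments": {
  "series": [
    [[0, -1, 0, 0], [0, 0, 0, 0], [0, 0, 0, 0]]
  ]
}}

```text
t: 21.6
tcp_pos: [0.5037, 0.049, 0.0975]
tool_rot: [-0.462, 0.536, 0.462, 0.535]
force: [-0.7, -0.5, -0.6]
finger_gap: 0.131
```

```bash
python3 st.py
```

```text
21.6 -1.547 [0.5037 0.049  0.0975] yaw 81.52 [-0.7 -0.5 -0.6] [0.017 0.07  0.022] tau6 0.001 0.13072534519349108
along -44.479153817887486 lat 0.22730673815099522
```

Emit:
{"name": "arm_command", "arguments": {
  "series": [
    [[0, -1, 0, 0], [0, 0, 0, 0], [0, 0, 0, 0]]
  ]
}}

```text
t: 21.9
tcp_pos: [0.5039, 0.049, 0.0973]
tool_rot: [-0.461, 0.536, 0.462, 0.535]
force: [-3.3, 0.9, 0.6]
finger_gap: 0.128
```

```bash
python3 st.py
```

```text
21.9 -1.547 [0.5039 0.049  0.0973] yaw 81.52 [-3.3  0.9  0.6] [0.064 0.546 0.032] tau6 -0.0 0.12832131936693164
along -44.3404724555169 lat 0.22765501796685217
```

Emit:
{"name": "arm_command", "arguments": {
  "series": [
    [[0, -1, 0, 0], [0, 0, 0, 0], [0, 0, 0, 0]]
  ]
}}

```text
t: 22.2
tcp_pos: [0.504, 0.049, 0.0972]
tool_rot: [-0.461, 0.537, 0.463, 0.535]
force: [-4.6, 0.3, 2.1]
finger_gap: 0.129
```

```bash
python3 st.py
```

```text
22.2 -1.547 [0.504  0.049  0.0972] yaw 81.52 [-4.6  0.3  2.1] [ 0.13   0.831 -0.019] tau6 -0.002 0.12910863394399014
along -44.22589522636404 lat 0.23163308534484423
```

Contact came at 44.3 mm, as expected for the collar against the crown. I'll relieve the push, release and rise.

Emit:
{"name": "arm_command", "arguments": {
  "series": [
    [[0, 0.8, 0, 0], [0, 0.7, 0, 0], [0, 0, 0, 0], [0, 0, 0, 0]]
  ]
}}

```text
t: 22.6
tcp_pos: [0.504, 0.049, 0.0973]
tool_rot: [-0.461, 0.536, 0.462, 0.535]
force: [-3.6, 0.2, -0.7]
finger_gap: 0.128
```

Emit:
{"name": "arm_command", "arguments": {
  "series": [
    [[0, 0, 0, 0], [0, 0, 0, 0], [0, 0, 0, 0], [0, 0, 0, 0], [0, 0, 0, 0], [0, 0, 0, 0]]
  ],
  "jaw": 55
}}

```text
t: 23.2
tcp_pos: [0.5048, 0.0488, 0.0976]
tool_rot: [-0.462, 0.535, 0.461, 0.536]
force: [-1.0, 0.1, 0.9]
finger_gap: 0.549
```

Emit:
{"name": "arm_command", "arguments": {
  "series": [
    [[-5, 0, 0, 0], [-15, 0, 0, 0], [-30, 0, 0, 0], [-40, 0, 0, 0], [-30, 0, 0, 0], [0, 30, 0, 0], [0, 30, 0, 0], [0, 0, 0, 0], [0, 0, 0, 0], [0, 0, 0, 0]]
  ]
}}

```text
t: 24.2
tcp_pos: [0.4466, 0.0575, 0.2179]
tool_rot: [-0.462, 0.535, 0.461, 0.536]
force: [0.2, 0.0, 0.0]
finger_gap: 0.548
```

```bash
python3 st.py
python3 - <<'E'
from h import *
s=status.sense();i=snapshot('wrist')[:,:,::-1];j=snapshot('side')[:,:,::-1];k=snapshot('scene')[:,:,::-1]
c=wproj(s,[[.53,.045,.1035]])[0];x=int(np.clip(c[0]-75,0,490));y=int(np.clip(c[1]-110,0,255));print(x,y,c)
W=cv2.resize(i[y:y+225,x:x+150],(400,600),interpolation=3)
S=cv2.resize(j[235:325,260:380],(400,300),interpolation=3);K=cv2.resize(k[195:285,310:430],(400,300),interpolation=3)
cv2.imwrite('pics/fin.png',np.hstack([W,np.vstack([S,K])]))
E
```

```text
24.2 -1.544 [0.4466 0.0575 0.2179] yaw 81.51 [0.2 0.  0. ] [-0.031  0.02  -0.026] tau6 -0.0 0.5483392514264542
along -102.29831845945705 lat 0.19833538542074308
246 220 [321.31842994 330.63141517]
```

View pics/fin.png

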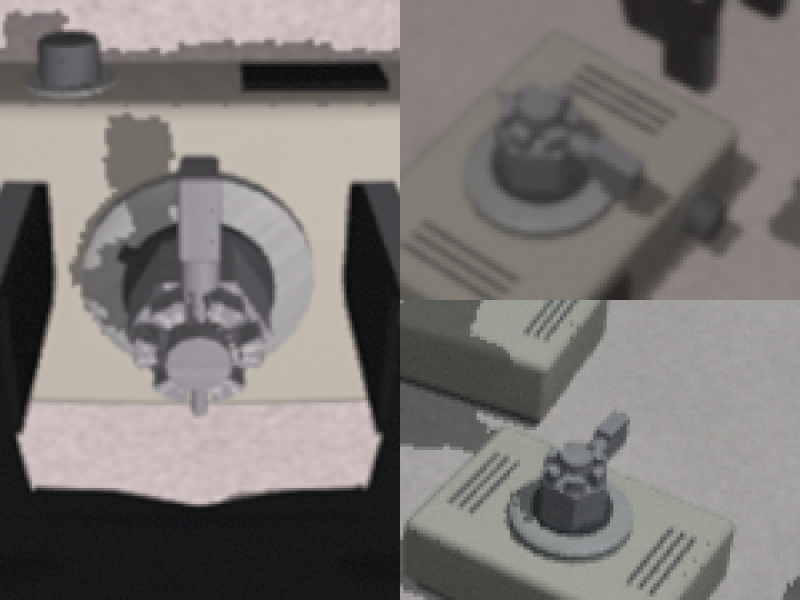

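The pin passes right through (tip out at (200,410)), with its collar at the crown near (200,290). I'll check the numbers.

Run:
```python
from h import *
s=status.sense();a=np.radians(-8.5);ax=np.array([np.cos(a),np.sin(a)])
C=np.array([.5477,.0422]);L=np.array([-ax[1],ax[0]])
for n,u,v,z in(('spindle top',199,362,.116),('tip',200,414,.1035),('blk back',198,182,.1145),('blk front',199,263,.1145),('collar front',199,293,.1095)):
    d=wonz(s,246+u*.375,220+v*.375,z)[:2]-C;print(n,(1e3*d@ax).round(1),(1e3*d@L).round(1))
```

```text
spindle top -2.5 -0.5
tip 27.9 -0.2
blk back -62.1 -0.8
blk front -36.4 -0.5
collar front -23.2 -0.5
```

```bash
python3 -c "
from station import ticket;print(ticket.sign_off())"
```

```text
the job is handed in; nothing more can be done
None
```

I tightened the nut to the first slot after snug, put the locking pin through the hole, let go of it and handed the job in at about 24 s. No verdict was reported.

- **Nut:** The moment rose to about 0.57 N m between 0.5 and 0.7 rad of tightening. I carried on to the first slot that lined up after that, at a jaw yaw of 51.5° against a target of about 51.5° (unit yaw −8.5°). The tang had turned about 41°, which is roughly 19 mm of travel.
- **Pin:** It met no force until the collar touched the nut, where I read about 4.6 N at the wrist. That was 44.3 mm from the spindle's axis to the middle of the grip, and 44 to 45 mm was expected.
- **Last picture:** The pin is through, with its tip out on the far side, and the gripper is clear of everything. I moved nothing near the beaker, meter or bottle, but did not measure them again at the end.
- **Disagreement:** Measured from the spindle in that picture, the tip puts the pin about 1.4 mm too far in, while the collar and grip put it about 1.7 to 2.9 mm too far out. A small sag of the released pin within its clearance would explain both. All of these are inside the 3.5 mm limit, but I could not check further.

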